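Top off a stack of handle moulds and set its feed funnel

TASK

Get this stack of teapot-handle moulds ready for casting: set the loose plaster mould squarely on top of the stack, brass gate up, with all four natches fully home, and let go of it. Then take the blue feed funnel out of the sloped draining rack and nest its tapered stem in the brass gate, upright and loosely: lower it gently until it just takes hold all round and rests there by its own weight, never pushed or dropped in, because a wedged funnel chips the plaster. Leave the white funnel, the teapots and the other things on the bench where they are.

Things in the scene. Friction and masses are not known exactly. Their poses are not given: they have to be found in the camera images.
- stack_top (a point): The stack: two plaster layers 120 x 62 mm in plan (long side along x), fixed on a plywood drip board 170 x 105 x 8 mm. Point: centre of its flat top face, 80 mm above the bench, z up. Four round-topped natches (studs) stand 6 mm up from that face, 15.5 mm across at the foot, at x = +-46 mm, y = +-17 mm from this point.
- mould_mid (a point): The loose top mould: a plaster block 120 x 62 x 45 mm (x, y, z), about 0.4 kg, flat on the bench right way up. Point: its very centre, x along its long side, z up. Four sockets in its underside, 17.5 mm wide and 9 mm deep, take the natches with about 1 mm play (a half turn about z fits too). Home, this point is 22.5 mm above the stack's top face, the underside lying flat on it.
- gate (a point): Centre of the loose mould's plaster top face, where its upright brass gate bush is (42 mm across outside). The bush stands 2 to 8 mm proud of the plaster; how much differs from mould to mould and is not given. Its bore is 34 mm across at the mouth and narrows downward at the same taper as the blue funnel's stem; 30 mm deep, open below.
- funnel_mid (a point): The blue plastic feed funnel, about 80 g, 96 mm tall, round. Point: on its axis half-way up, z towards its open top. Its upper 38 mm is a straight cup 56 mm across, the place to grip it: the cup's middle is 29 mm above this point. It starts stem-down in a 48 mm hole of the rack, leaning 30 degrees, and must be drawn some 60 mm along its own axis before the stem is clear.
- funnel_tip (a point): Tip of the blue funnel's stem, on its axis. The stem is 46 mm long and widens from 25 mm across here to 38 mm at its top (8 degrees a side: it wedges fast if pushed). Nested, the tip is about 32 mm below the bush's mouth, so 24 to 30 mm below the point 'gate'; off centre, one side touches early, some 7 mm higher per millimetre.
- rack: Aluminium draining rack, 210 mm wide (its y), 125 mm deep (its x), fixed; origin at the centre of its foot. Its board slopes down at 30 degrees towards the rack's -x, its middle 90 mm above the bench, with two funnel holes at y = +-50 mm; the funnels' cups stand out of it square to the slope, leaning to -x, the highest point about 140 mm above the bench.
- funnel_b_mid (a point): The white funnel with a short, fat stem, in the rack's other hole; leave it. Same cup (56 mm across, 38 mm tall), 72 mm tall; point on its axis half-way up, z towards its open top.
- teapot_a: Unglazed teapot with ring-knobbed lid, 116 mm across the body, 175 mm over spout and handle, 115 mm tall; leave it. Origin under its middle; its spout points along x.
- teapot_b: Another such teapot; leave it. Origin under its middle; its spout points along x.
- jar: Grey-green jar with black lid, 56 mm across, 85 mm tall; leave it. Origin under its middle.
- brush: Flat brush lying down, 165 mm long; leave it. x along its length.
- knife: Palette knife lying flat, 185 mm long; leave it. x along its length.
- cupmould: Round plaster cup mould with a rubber band round it, 100 mm across, 75 mm tall; leave it. Origin under its middle.
Mind the look-alikes: they are no part of the job. Of the things shaped like the part that bears funnel_mid, the blue one is meant.

How it is judged:
By the outcome, as a careful person would: the job done as asked, in the order asked, and still so for the second after the job is handed in, with the robot touching nothing.
It also fails if it takes over 62 s, if anything falls off the work surface, if the arm or the gripper's body presses on something with over 40 N, if the wrist force passes 120 N, or if a joint passes its speed limit or range.

ROBOT

A 7-joint arm with a two-finger parallel gripper is mounted at the origin on the work surface. World frame = base frame: x ahead of the robot, y to its left, z up, the work surface at z = 0. Lengths are in m, angles in degrees, forces in N, time in s.
With the tool pointing down it reaches from about 0.4 to 0.875 m from the base axis. Payload 6.5 kg.
Tool frame: the origin (TCP) lies at the very end of the fingers, on their centre line; the grasp point (between the pads) lies 19 mm behind it; z points along the fingers, y is the line along which they close (so a half turn about z gives the same grasp; the last joint's range is limited). The gripper opens to 88 mm and grips with 3 to 60 N. Pads are 18 mm wide; open, the fingers measure 123 mm over their backs; the gripper's body (75 mm by 187 mm) begins 45 mm behind the grasp point.
Start: joints at [68.915, 30.733, -0.252, 88.115, 0.149, 61.152, -4.079], TCP at [0.193, -0.621, 0.239] pointing down, gripper open.
Joint ranges: [-154.64, 154.64], [-21.42, 123.67], [-72.66, 72.17], [13.99, 137.28], [-74.86, 254.86], [10.95, 109.41], [-158.01, 158.01]. Speed limits (degrees/s): [136.94, 136.94, 180, 180, 180, 180, 180].

INTERFACE

Orientations are given as a 3x3 rotation matrix whose columns are the frame's x, y, z axes.
In Python, from rig import r gives the robot as it stands.
- The arm moves only by the tool servo_tool, never from a script. Its argument "steps" is a list of rows, each a list of 3 entries, a list of its own where there are three numbers: the turn, a rotation vector about the tool's x, y, z in rad, then the shift along the tool's x, y, z in m, then the finger opening in m, from 0 to 0.0881. A call has 1 to 20 rows; each row shifts and turns the commanded pose from where the row before left it, along the tool's axes as they then stand; what a row does not reach is not made up. A row lasts 1/10 s, in which the tool goes at most 50 mm and 8.59 degrees, less where a joint would pass 70% of its speed; a pose out of reach is approached as far as the arm can. A call is refused whole if a number of a shift passes 0.05 or a number of a turn 0.15, either way. A call with a gripper value outside its range is refused whole. The fingers move at their own pace and stop on an object; "grip_force" is the grip in N (left out, the last holds). Time passes only in rows, so rows that do not move let the fingers close. It gives the time, the measured TCP pose, the force, the opening and the grip force at its end, in the units of the state.
- r.get_state(): the state, without advancing time (a new reading comes with each control period).
- r.read_camera(name): name is "scene" or "side" or "wrist"; returns (picture, depth): 480x640x3 uint8, red, green, blue; 480x640 float32, m along the optical axis (not along the pixel's ray), 0 where there is no reading.
- r.camera_model(name): a dict with "K" (3x3 intrinsics, pixels), "extrinsics" (4x4, takes a point from world to camera coordinates); the wrist camera has in their place "tool_from_camera" (4x4, takes a point from camera to tool coordinates, whose origin is the TCP and whose axes are the flange's). Camera axes: x right, y up, looking along -z (the intrinsics and any distortion apply to the point x, -y, -z); pixel columns grow to the right and rows downward; lengths in m; the calibration is good to about 2 mm. The wrist camera is an equidistant fisheye: a pixel r from the principal point sees the ray r / f radians off the axis. A picture is of the moment at which its call begins: read the wrist's pose just before it. camera_model takes no time and is no camera call.
- r.finish_job(): hands the job in; it is judged then, once.
Trained networks look in the newest picture that a camera, given by its name, has taken for a name from the list of things; names that differ only in an ending like _2 or _b are one class to them, and where a whole thing is asked for, a point or a joint stands for the part that bears it (a point fixed in the world has none). Each returns a list of dicts, best first, with "conf" (0 to 1); they miss things now and then, are a little off and sometimes report something else, mostly with a low value. They report only what shows in the picture. A call takes as long as a camera call. They do not tell look-alikes from the thing itself.
- r.boxes_of(query, camera): "bbox" ([centre column, centre row, width, height] in pixels, round what is visible of it).
- r.cut_out(query, camera): "region" (480x640 bool, what is visible of it) and "bbox" ([centre column, centre row, width, height] in pixels, round what is visible of it).
- r.mark_of(query, camera): "location" ([column, row] in pixels: a listed point, or the origin of a listed thing).
The state is a dict: "time_s": time; "joint_pos": joint angles; "joint_velocities": joint speeds; "joint_efforts": joint torques, N m; "ee_pos": TCP position; "tool_rot": TCP orientation; "ft_force": force on the tool from outside, world axes, zero at the start; "ft_torque": the same for the moment, N m; "opening": finger opening in m; "finger_force": force on a finger pad.
Only numpy, scipy, OpenCV 4.12 (cv2) and the standard library are available. Lean on these libraries where they do the work, as an engineer would, in place of code of your own. Each camera call takes 0.05 s, during which the arm holds its last target. There are 200 camera calls.

## Working session

There is one attempt and no reset: what is moved stays moved. The work goes in short steps, Python scripts to look and compute and a tool call to move; the robot and the scene stay as the last step left them, time stands still between calls to the robot, and variables do not carry over. Pictures are saved under pics/ and viewed, at most 10 in all, crops included, and the job is handed in when it is done.

Besides the shell and the picture viewer there is one more tool, called after "Emit:" in YAML: its name, and indented under it one key for each argument. servo_tool: Moves the arm, as the interface text tells. Its arguments: {"type":"object","properties":{"steps":{"type":"array"},"grip_force":{"type":"number"}},"required":["steps"]}

```bash
ls; mkdir -p pics
cat > h.py <<'E'
import numpy as np, cv2
from rig import r
def snap(c,fn=None):
    im,d=r.read_camera(c)
    if fn: cv2.imwrite('pics/'+fn,im[:,:,::-1])
    return im,d
def px2w(c,u,v,d):
    """pixel + depth -> world (fixed cameras)"""
    m=r.camera_model(c);K=np.array(m['K']);E=np.array(m['extrinsics'])
    u,v,d=map(np.asarray,(u,v,d))
    p=np.stack([(u-K[0,2])/K[0,0]*d,-(v-K[1,2])/K[1,1]*d,-d],-1)
    return (p-E[:3,3])@E[:3,:3]
def w2px(c,P):
    m=r.camera_model(c);K=np.array(m['K']);E=np.array(m['extrinsics'])
    q=np.asarray(P)@E[:3,:3].T+E[:3,3]
    return np.stack([K[0,2]+K[0,0]*q[...,0]/-q[...,2],K[1,2]+K[1,1]*q[...,1]/q[...,2]],-1)
def ray(c,u,v):
    a=px2w(c,u,v,0.0);b=px2w(c,u,v,1.0);return a,b-a
def cloud(c,d):
    v,u=np.mgrid[:480,:640];return px2w(c,u,v,d)
E
python3 - <<'E'
from h import *
np.set_printoptions(precision=4,suppress=True)
s=r.get_state();print(s)
for c in('scene','side','wrist'):
    im,d=snap(c,c+'0.png');print(c,(d>0).mean(),r.camera_model(c))
    for q in ('stack_top','mould_mid','gate','funnel_mid','rack','funnel_tip'):
        print(q,[(np.round(x['location'],1),round(x['conf'],2)) for x in r.mark_of(q,c)][:3])
E
```

```text
pics
{'time_s': 0.0, 'joint_pos': array([68.9154, 30.7761, -0.2569, 88.1694,  0.1502, 61.1506, -4.0782]), 'joint_velocities': array([ 0.0531, -0.058 , -0.0278, -0.065 , -0.0831, -0.055 ,  0.0038]), 'joint_efforts': array([  0.0003, -57.0982,   0.9907, -25.1604,  -0.0562,   0.0179,
         0.0002]), 'ee_pos': array([ 0.193 , -0.6201,  0.2379]), 'tool_rot': array([[ 0.9548,  0.2974, -0.0006],
       [ 0.2974, -0.9548,  0.0016],
       [-0.0001, -0.0017, -1.    ]]), 'ft_force': array([ 0.6627, -0.167 , -0.4919]), 'ft_torque': array([0.0264, 0.0642, 0.0246]), 'finger_force': 0.0, 'opening': 0.08822125240548556}
scene 0.9838997395833333 {'K': array([[442.3413,   0.    , 331.2282],
       [  0.    , 442.3413, 237.3939],
       [  0.    ,   0.    ,   1.    ]]), 'extrinsics': array([[ 0.3348,  0.9423,  0.0073, -0.2195],
       [-0.5157,  0.1767,  0.8384,  0.201 ],
       [ 0.7887, -0.2845,  0.5451, -1.6855],
       [ 0.    ,  0.    ,  0.    ,  1.    ]])}
stack_top [(array([346.8, 220.6]), 0.66), (array([406.1, 229.5]), 0.62), (array([249.1, 254.3]), 0.61)]
mould_mid []
gate [(array([321. , 
[... 757 characters left out ...]

funnel_mid [(array([399.5, 203.9]), 0.91), (array([468.2, 225.2]), 0.85), (array([346.3, 196. ]), 0.77)]
rack [(array([384.3, 232.6]), 0.92), (array([221. , 290.2]), 0.17)]
funnel_tip [(array([352.7, 188.7]), 0.88), (array([455.7, 233.8]), 0.78), (array([398.9, 300. ]), 0.74)]
wrist 0.9911458333333333 {'K': array([[371.6483,   0.    , 310.5274],
       [  0.    , 371.6483, 240.4435],
       [  0.    ,   0.    ,   1.    ]]), 'tool_from_camera': array([[-0.0005,  0.9583,  0.2858,  0.0728],
       [ 1.    ,  0.0002,  0.0008,  0.0004],
       [ 0.0007,  0.2858, -0.9583, -0.1463],
       [ 0.    ,  0.    ,  0.    ,  1.    ]])}
stack_top []
mould_mid []
gate []
funnel_mid []
rack []
funnel_tip []
```

View pics/scene0.png

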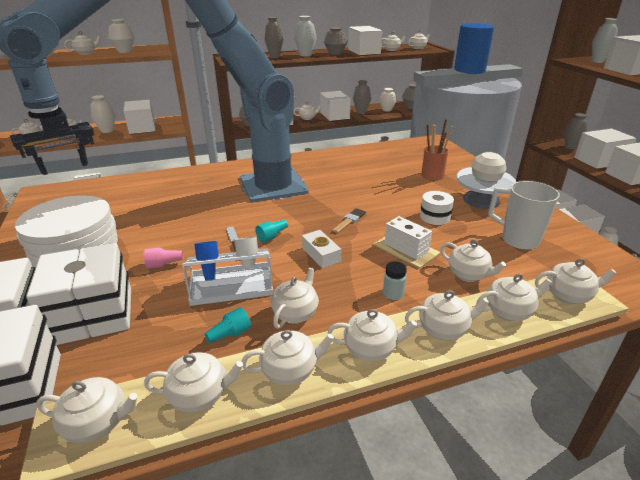

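View pics/side0.png

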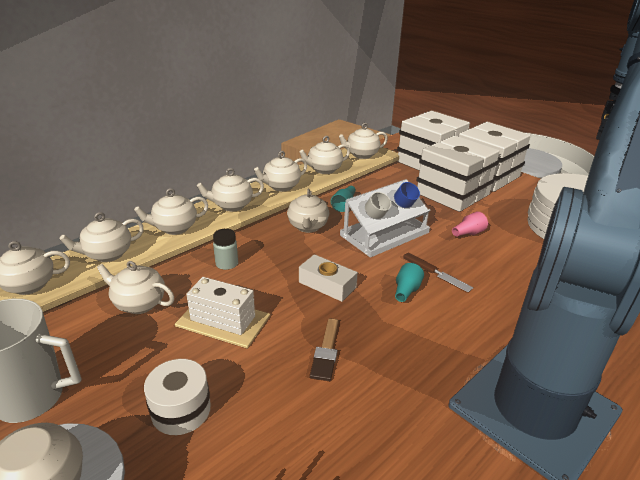

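The scene picture shows the mould at (321,247), the stack at (408,238) and the rack at (228,278), with the blue funnel at (207,258). In the side picture they are at (328,277), (221,300), (385,220) and (407,194).

```bash
cat > m.py <<'E'
from h import *
np.set_printoptions(precision=4,suppress=True)
seeds={'side':{'mould':(312,270),'stack':(221,300),'blue':(407,194)},'scene':{'mould':(310,247),'stack':(408,235),'blue':(205,252)}}
for c in('scene','side'):
    im,d=snap(c);P=cloud(c,d)
    for n,z in(('mould',.045),('stack',.08)):
        u,v=seeds[c][n];p0=P[v,u];print(c,n,'seed',p0)
        m=(abs(P[...,2]-z)<.006)&(np.hypot(P[...,0]-p0[0],P[...,1]-p0[1])<.12)&(d>0)
        k,l=cv2.connectedComponents(cv2.morphologyEx(m.astype(np.uint8),cv2.MORPH_CLOSE,np.ones((3,3))))
        li=l[v-5:v+6,u-5:u+6];li=li[li>0];q=P[(l==np.bincount(li).argmax())&m]
        print('  n',len(q),'z',np.median(q[:,2]),'rect',cv2.minAreaRect((q[:,:2]*1000).astype(np.float32)))
    u,v=seeds[c]['blue'];print(c,'blue seed',P[v,u])
    b=(im[...,2].astype(int)>1.8*im[...,0])&(im[...,2]>im[...,1]*1.6)&(im[...,2]>60)&(np.linalg.norm(P-P[v,u],axis=-1)<.1)
    q=P[b];print('  blue n',len(q),q.mean(0),q.min(0),q.max(0));np.save(f'blue_{c}.npy',q)
E
python3 m.py
```

```text
scene mould seed [ 0.4913 -0.007   0.0309]
  n 527 z 0.04470564612594545 rect ((497.3396301269531, 24.394062042236328), (126.03852081298828, 65.74592590332031), 12.867413520812988)
scene stack seed [0.5873 0.2545 0.076 ]
  n 523 z 0.0796538737608531 rect ((554.268798828125, 272.5693054199219), (122.57048034667969, 67.60235595703125), 24.57891273498535)
scene blue seed [ 0.5552 -0.2975  0.1213]
  blue n 539 [ 0.5533 -0.2951  0.1045] [ 0.4953 -0.3204  0.0491] [ 0.5761 -0.2665  0.1407]
side mould seed [0.5169 0.0534 0.0422]
  n 900 z 0.044176990784900796 rect ((494.0544128417969, 27.873878479003906), (123.10559844970703, 66.56019592285156), 12.860834121704102)
side stack seed [0.5279 0.2886 0.079 ]
  n 1263 z 0.07924733096124252 rect ((551.6279296875, 276.8990173339844), (121.52873992919922, 66.18939208984375), 26.02532386779785)
side blue seed [ 0.5442 -0.3173  0.0964]
  blue n 373 [ 0.5264 -0.2903  0.1121] [ 0.4944 -0.3205  0.0848] [ 0.5554 -0.2582  0.141 ]
```

Emit:
servo_tool:
  steps:
    - [[0,0,0],[0.0267,-0.0293,0.002],0.088]
    - [[0,0,0],[0.0267,-0.0293,0.002],0.088]
    - [[0,0,0],[0.0267,-0.0293,0.002],0.088]
    - [[0,0,0],[0.0267,-0.0293,0.002],0.088]
    - [[0,0,0],[0.0267,-0.0293,0.002],0.088]
    - [[0,0,0],[0.0267,-0.0293,0.002],0.088]
    - [[0,0,0],[0.0267,-0.0293,0.002],0.088]
    - [[0,0,0],[0.0267,-0.0293,0.002],0.088]
    - [[0,0,0],[0.0267,-0.0293,0.002],0.088]
    - [[0,0,0],[0.0267,-0.0293,0.002],0.088]
    - [[0,0,0],[0.0267,-0.0293,0.002],0.088]
    - [[0,0,0],[0.0267,-0.0293,0.002],0.088]
    - [[0,0,0],[0.0267,-0.0293,0.002],0.088]
    - [[0,0,0],[0.0267,-0.0293,0.002],0.088]
    - [[0,0,0],[0.0267,-0.0293,0.002],0.088]
    - [[0,0,0],[0.0267,-0.0293,0.002],0.088]
    - [[0,0,0],[0.0267,-0.0293,0.002],0.088]
    - [[0,0,0.038],[0.0267,-0.0293,0.002],0.088]
    - [[0,0,0.038],[0,0,0],0.088]
    - [[0,0,0],[0,0,0],0.088]

```text
time_s: 3.15
ee_pos: [0.4955, 0.0269, 0.2027]
tool_rot: [[0.974, 0.226, -0.0], [0.226, -0.974, 0.0], [-0.0, -0.0, -1.0]]
ft_force: [-1.1, -1.3, 0.7]
opening: 0.0879
finger_force: 0.0
```

```bash
cat >> h.py <<'E'
def wcloud():
    """wrist picture, depth, cloud in world"""
    s=r.get_state();im,d=r.read_camera('wrist');m=r.camera_model('wrist');K=np.array(m['K']);T=np.array(m['tool_from_camera'])
    v,u=np.mgrid[:480,:640];x=(u-K[0,2])/K[0,0];y=(v-K[1,2])/K[1,1];t=np.hypot(x,y)+1e-9
    k=np.tan(t)/t;p=np.stack([x*k*d,-y*k*d,-d],-1);p[d<=0]=np.nan
    q=p@T[:3,:3].T+T[:3,3];return im,d,q@np.array(s['tool_rot']).T+s['ee_pos'],s
def rectz(P,z,c,rad=.12,tol=.005):
    m=(abs(P[...,2]-z)<tol)&(np.hypot(P[...,0]-c[0],P[...,1]-c[1])<rad)
    k,l,st,_=cv2.connectedComponentsWithStats(cv2.morphologyEx(m.astype(np.uint8),cv2.MORPH_CLOSE,np.ones((3,3))))
    q=P[(l==1+st[1:,4].argmax())&m];return q,cv2.minAreaRect((q[:,:2]*1000).astype(np.float32))
E
python3 - <<'E'
from h import *
np.set_printoptions(precision=4,suppress=True)
im,d,P,s=wcloud();cv2.imwrite('pics/w1.png',im[:,:,::-1])
print(s['time_s'],s['ee_pos'],s['tool_rot'],s['joint_pos'])
np.save('w1.npy',P)
q,rc=rectz(P,.045,(.495,.026));print(len(q),np.median(q[:,2]),rc)
q,rc=rectz(P,.08,(.553,.275));print(len(q),np.median(q[:,2]),rc)
# bush
b=q0=P[(np.hypot(P[...,0]-.495,P[...,1]-.026)<.05)&(P[...,2]>.0465)&(P[...,2]<.06)]
print('bush',len(b),cv2.minEnclosingCircle((b[:,:2]*1000).astype(np.float32)),np.percentile(b[:,2],[10,50,90]))
E
```

```text
3.15 [0.4955 0.0269 0.2027] [[ 0.9742  0.2258 -0.0001]
 [ 0.2258 -0.9742  0.0002]
 [-0.     -0.0002 -1.    ]] [  7.4759  19.7795 -19.055  112.1083   8.3501  49.4214 -92.9325]
7883 0.04533517306795201 ((494.0750732421875, 25.237106323242188), (120.668212890625, 62.227577209472656), 12.147099494934082)
6950 0.0802634647451214 ((552.7382202148438, 274.5230407714844), (121.08431243896484, 64.24051666259766), 25.65570831298828)
bush 1047 ((495.0635986328125, 26.109079360961914), 49.81034469604492) [0.0467 0.0507 0.052 ]
```

View pics/w1.png

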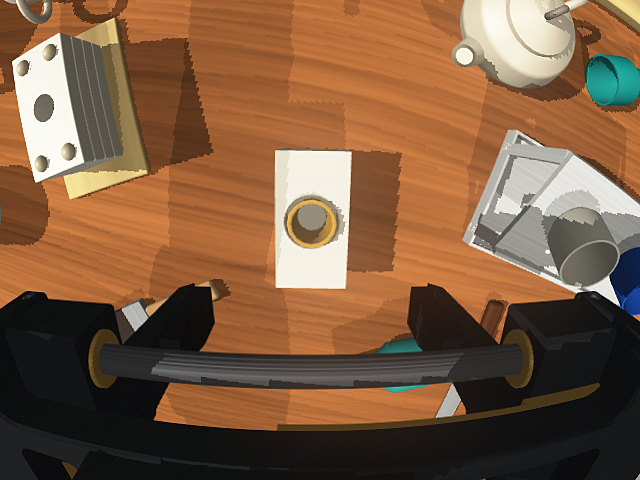

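The wrist picture shows the mould centred at (313,220) with nothing near its long sides. The brush (190,300) and the knife (485,330) are clear of the fingers. The depth fit gives 120.7 x 62.2 mm at height 45 mm, which agrees with the task.

Emit:
servo_tool:
  steps:
    - [[0,0,0.016],[-0.0018,0.0012,0],0.088]
    - [[0,0,0],[0,0,0.035],0.088]
    - [[0,0,0],[0,0,0.035],0.088]
    - [[0,0,0],[0,0,0.035],0.088]
    - [[0,0,0],[0,0,0.035],0.088]
    - [[0,0,0],[0,0,0.03],0.088]
    - [[0,0,0],[0,0,0.015],0.088]
    - [[0,0,0],[0,0,0.008],0.088]
    - [[0,0,0],[0,0,0],0.08]
    - [[0,0,0],[0,0,0],0.05]
    - [[0,0,0],[0,0,0],0.05]
    - [[0,0,0],[0,0,0],0.05]
    - [[0,0,0],[0,0,0],0.05]
    - [[0,0,0],[0,0,0],0.05]
    - [[0,0,0],[0,0,0],0.05]
    - [[0,0,0],[0,0,0],0.05]
  grip_force: 35

```text
time_s: 4.8
ee_pos: [0.4946, 0.0246, 0.0107]
tool_rot: [[0.978, 0.208, 0.002], [0.208, -0.978, 0.0], [0.002, 0.0, -1.0]]
ft_force: [-1.1, 1.3, 7.3]
opening: 0.0621
finger_force: 35.0
```

Emit:
servo_tool:
  steps:
    - [[0,0,0],[0,0,-0.01],0.05]
    - [[0,0,0],[0,0,-0.03],0.05]
    - [[0,0,0],[0,0,-0.03],0.05]
    - [[0,0,0],[0,0,-0.03],0.05]
    - [[0,0,0],[0,0,-0.03],0.05]
    - [[0,0,0],[0.0161,-0.0336,-0.01],0.05]
    - [[0,0,0],[0.0161,-0.0336,0],0.05]
    - [[0,0,0],[0.0161,-0.0336,0],0.05]
    - [[0,0,0],[0.0161,-0.0336,0],0.05]
    - [[0,0,-0.079],[0,0,0],0.05]
    - [[0,0,-0.079],[0,0,0],0.05]
    - [[0,0,-0.079],[0,0,0],0.05]
    - [[0,0,0],[0,0,0],0.05]
    - [[0,0,0],[0,0,0],0.05]

```text
time_s: 6.2
ee_pos: [0.5284, 0.1686, 0.1497]
tool_rot: [[0.903, 0.43, -0.001], [0.43, -0.903, -0.0], [-0.001, 0.0, -1.0]]
ft_force: [0.6, 1.1, -4.5]
opening: 0.0617
finger_force: 35.0
```

```bash
cat > n.py <<'E'
from h import *
import sys
from scipy.spatial import ConvexHull
np.set_printoptions(precision=4,suppress=True)
im,d,P,s=wcloud();cv2.imwrite('pics/%s.png'%sys.argv[1],im[:,:,::-1]);np.save(sys.argv[1]+'.npy',P)
print(s['time_s'],s['ee_pos'],s['tool_rot'],s['joint_pos'],s['ft_force'],s['opening'])
for n,Q in(('w1',np.load('w1.npy')),('now',P)):
    q,rc=rectz(Q,.08,(.553,.275),.09,.0015);print(n,len(q),np.median(q[:,2]),rc)
    m=(np.hypot(Q[...,0]-.553,Q[...,1]-.275)<.075)&(Q[...,2]>.0825)&(Q[...,2]<.089)
    k,l,st,ce=cv2.connectedComponentsWithStats(m.astype(np.uint8))
    C=[]
    for i in range(1,k):
        if st[i,4]>15: 
            c,rad=cv2.minEnclosingCircle((Q[(l==i)][:,:2]*1000).astype(np.float32));C.append(c);print('  natch',np.round(c,1),round(rad,1),st[i,4],Q[l==i][:,2].max(),np.round(ce[i]))
    if len(C)==4:print('mean',np.mean(C,0))
# held mould: points just below tool
T=(P-s['ee_pos'])@s['tool_rot']
m=(abs(T[...,0])<.08)&(abs(T[...,1])<.04)
t=T[m&(T[...,2]<.01)&(T[...,2]>-.06)];h=np.histogram(t[:,2],30,(-.05,.01));print(h[0])
E
python3 n.py w2
```

```text
6.2 [0.5284 0.1686 0.1497] [[ 0.9029  0.4299 -0.0007]
 [ 0.4299 -0.9029 -0.0004]
 [-0.0008  0.0001 -1.    ]] [ -5.506   29.9195 -21.9886 105.8585  14.786   47.0648 -99.5356] [ 0.5984  1.0687 -4.4689] 0.06170682719374375
w1 5848 0.08021387948742056 ((552.5232543945312, 274.5474548339844), (120.4566421508789, 64.24944305419922), 25.934024810791016)
  natch [601.2 278.1] 6.9 125 0.08755917159229315 [48. 51.]
  natch [586.2 308.7] 7.4 117 0.08762056946423669 [21. 67.]
  natch [519.1 238.1] 7.2 156 0.08772802179304541 [ 67. 151.]
  natch [503.9 269.5] 7.2 129 0.08775140851359138 [ 39. 164.]
mean [552.6009 273.6104]
now 14852 0.08020515732216785 ((552.6137084960938, 274.7074279785156), (120.13763427734375, 62.91575622558594), 25.681453704833984)
  natch [601.4 279.1] 7.2 367 0.08752826682036283 [192.  69.]
  natch [586.5 309.3] 7.3 326 0.08758859622090392 [140.  75.]
  natch [504.1 269.8] 7.2 311 0.08772999332708972 [149. 222.]
  natch [518.7 239.3] 7.1 343 0.087553249887886 [198. 221.]
mean [552.6582 274.3909]
[  104   115   544   243  2072   883   511 25406  6508   610   480   422
   498   391   450   352   489   329   467   149   219    61   136   108
    45  1508   225    36   124     0]
```

View pics/w2.png

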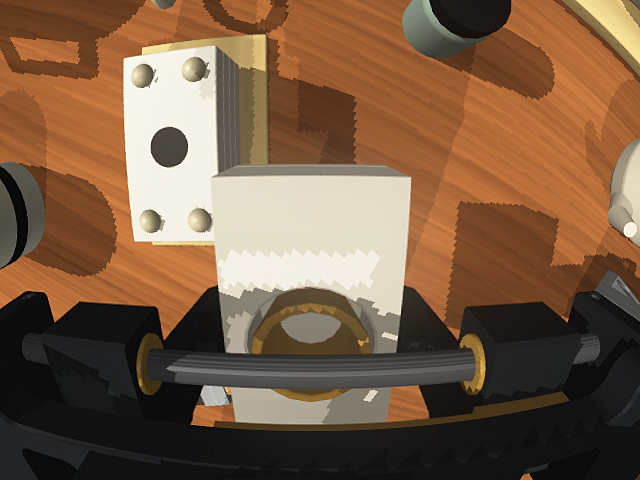

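The wrist picture shows the stack with its natches at (143,75), (195,69), (150,221) and (199,220). The held mould's front edge is at row 170 and the bush is at (315,340). Next I measure the mould in the hand.

Run:
```python
from h import *
np.set_printoptions(precision=4,suppress=True)
s=r.get_state();P=np.load('w2.npy');T=(P-s['ee_pos'])@np.array(s['tool_rot'])
m=(T[...,2]>-.0395)&(T[...,2]<-.033)&(abs(T[...,0])<.09)&(abs(T[...,1])<.045)&(T[...,0]>.005)
q=T[m]
c=np.linalg.lstsq(np.c_[q[:,:2],np.ones(len(q))],q[:,2],rcond=None)[0];print('top plane tilt',c[:2],'z0',c[2],len(q))
for y in np.arange(-.025,.026,.01):
    k=abs(q[:,1]-y)<.002;print('front',y,q[k,0].max())
for x in np.arange(.015,.06,.01):
    k=abs(q[:,0]-x)<.002;print('sides',x,q[k,1].min(),q[k,1].max())
b=T[(T[...,2]<-.0395)&(T[...,2]>-.050)&(abs(T[...,0])<.03)&(abs(T[...,1])<.025)]
print('bush',len(b),b[:,0].max(),b[:,1].min(),b[:,1].max(),np.percentile(b[:,2],[2,10,50]))
```

```text
top plane tilt [0.0131 0.0008] z0 -0.035052863964176235 26668
front -0.025 0.05998335923967112
front -0.015000000000000001 0.05996462806583908
front -0.005000000000000001 0.05996163725903193
front 0.0049999999999999975 0.05996697151721089
front 0.015 0.05989909152450568
front 0.025 0.059919800785137096
sides 0.015 -0.031040447219244763 0.031251345865105654
sides 0.025 -0.030983582868214933 0.031211567202415757
sides 0.035 -0.030916573210898267 0.03140751295882233
sides 0.045000000000000005 -0.030729088061342048 0.031218813563651682
sides 0.05500000000000001 -0.031023242400364005 0.031226132909094532
bush 2253 0.021061716387186007 -0.020228151547635513 0.020926984364819295 [-0.0417 -0.0412 -0.0405]
```

Emit:
servo_tool:
  steps:
    - [[0,0,0],[0.0168,-0.0213,0],0.05]
    - [[0,0,0],[0.0168,-0.0213,0],0.05]
    - [[0,0,0],[0.0169,-0.0213,0],0.05]
    - [[0,0,0],[0.0169,-0.0214,0],0.05]
    - [[0,0,-0.003],[0,0,0.02],0.05]
    - [[0,0,0],[0,0,0.02],0.05]
    - [[0,0,0],[0,0,0.009],0.05]
    - [[0,0,0],[0,0,0],0.05]
    - [[0,0,0],[0,0,0],0.05]

```text
time_s: 7.15
ee_pos: [0.5531, 0.2752, 0.1013]
tool_rot: [[0.901, 0.434, 0.001], [0.434, -0.901, 0.0], [0.001, -0.0, -1.0]]
ft_force: [-0.1, -0.3, -4.1]
opening: 0.0617
finger_force: 35.0
```

Emit:
servo_tool:
  steps:
    - [[0,0,0],[-0.0005,0.0002,0.002],0.05]
    - [[0,0,0],[0,0,0.002],0.05]
    - [[0,0,0],[0,0,0.002],0.05]
    - [[0,0,0],[0,0,0.002],0.05]
    - [[0,0,0],[0,0,0.001],0.05]
    - [[0,0,0],[0,0,0],0.05]

```text
time_s: 7.75
ee_pos: [0.5522, 0.2747, 0.0915]
tool_rot: [[0.9, 0.435, -0.0], [0.435, -0.9, -0.0], [-0.0, -0.0, -1.0]]
ft_force: [-0.2, 0.1, -5.7]
opening: 0.0617
finger_force: 35.0
```

Still in free air and already past the tops of the natches. I'll lower until it makes contact.

Emit:
servo_tool:
  steps:
    - [[0,0,0],[0,0,0.0008],0.05]
    - [[0,0,0],[0,0,0.0006],0.05]
    - [[0,0,0],[0,0,0.0005],0.05]
    - [[0,0,0],[0,0,0],0.05]

```text
time_s: 8.15
ee_pos: [0.5524, 0.2748, 0.0907]
tool_rot: [[0.901, 0.435, 0.0], [0.435, -0.901, -0.0], [0.0, 0.0, -1.0]]
ft_force: [-2.8, -2.5, 5.8]
opening: 0.0619
finger_force: 35.0
```

Emit:
servo_tool:
  steps:
    - [[0,0,0],[0,0,0],0.065]
    - [[0,0,0],[0,0,0],0.075]
    - [[0,0,0],[0,0,0],0.088]
    - [[0,0,0],[0,0,0],0.088]
    - [[0,0,0],[0,0,0],0.088]
    - [[0,0,0],[0,0,-0.01],0.088]
    - [[0,0,0],[0,0,-0.03],0.088]
    - [[0,0,0],[0,0,-0.04],0.088]
    - [[0,0,0],[0,0,-0.04],0.088]
    - [[0,0,0],[0,0,-0.04],0.088]
    - [[0,0,0],[0,0,0],0.088]
    - [[0,0,0],[0,0,0],0.088]

```text
time_s: 9.35
ee_pos: [0.5528, 0.275, 0.2513]
tool_rot: [[0.901, 0.435, 0.002], [0.435, -0.901, 0.001], [0.003, 0.0, -1.0]]
ft_force: [-1.0, -0.2, -0.3]
opening: 0.088
finger_force: 0.0
```

```bash
cat > g.py <<'E'
from h import *
np.set_printoptions(precision=4,suppress=True)
im,d,P,s=wcloud();cv2.imwrite('pics/w3.png',im[:,:,::-1]);np.save('w3.npy',P)
print(s['time_s'],s['ee_pos'],s['tool_rot'],s['opening'],s['joint_pos'])
q,rc=rectz(P,.125,(.553,.275),.09,.003);print(len(q),np.median(q[:,2]),rc)
c=np.linalg.lstsq(np.c_[q[:,:2]-[.5525,.2745],np.ones(len(q))],q[:,2],rcond=None)[0];print('plane',c)
b=P[(np.hypot(P[...,0]-.5525,P[...,1]-.2745)<.026)&(P[...,2]>.1272)&(P[...,2]<.14)]
print('bush',len(b),cv2.minEnclosingCircle((b[:,:2]*1000).astype(np.float32)),np.percentile(b[:,2],[5,25,50,75,95]))
E
python3 g.py
```

```text
9.35 [0.5528 0.275  0.2513] [[ 0.9006  0.4347  0.0024]
 [ 0.4347 -0.9006  0.001 ]
 [ 0.0026  0.0001 -1.    ]] 0.08801231895756019 [ -13.7534   28.7031  -23.6346   91.6802   12.6168   62.1175 -104.9326]
9568 0.12533966999385576 ((551.9605712890625, 274.52545166015625), (120.39987182617188, 62.62686538696289), 25.7690372467041)
plane [-0.0012  0.0011  0.1253]
bush 887 ((552.3871459960938, 275.1543884277344), 23.889793395996094) [0.1282 0.1305 0.1311 0.1317 0.1324]
```

View pics/w3.png

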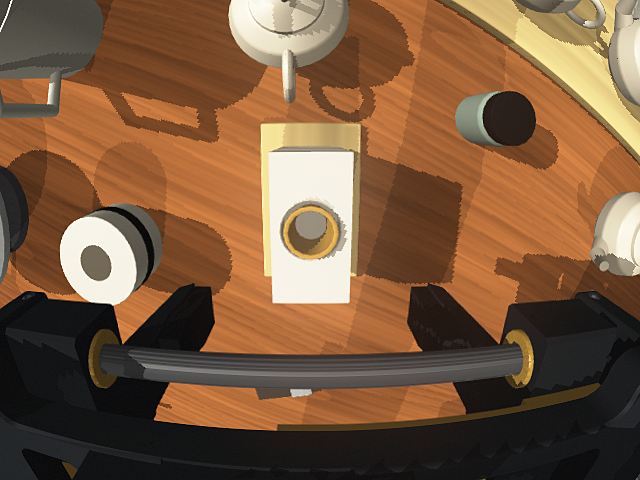

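The wrist picture shows the mould home on the stack, bush at (311,232). Its top is level at 0.1253 m and the yaw matches the stack. On to the rack.

Emit:
servo_tool:
  steps:
    - [[0,0,0],[-0.0226,0.0353,-0.0033],0.088]
    - [[0,0,0],[-0.0226,0.0353,-0.0033],0.088]
    - [[0,0,0],[-0.0226,0.0353,-0.0033],0.088]
    - [[0,0,0],[-0.0226,0.0353,-0.0033],0.088]
    - [[0,0,0],[-0.0226,0.0353,-0.0033],0.088]
    - [[0,0,0],[-0.0226,0.0353,-0.0033],0.088]
    - [[0,0,0],[-0.0226,0.0353,-0.0033],0.088]
    - [[0,0,0],[-0.0226,0.0353,-0.0033],0.088]
    - [[0,0,0],[-0.0226,0.0353,-0.0033],0.088]
    - [[0,0,0],[-0.0226,0.0353,-0.0033],0.088]
    - [[0,0,0],[-0.0226,0.0353,-0.0033],0.088]
    - [[0,0,0],[-0.0226,0.0353,-0.0033],0.088]
    - [[0,0,0.117],[0,0,0],0.088]
    - [[0,0,0.117],[0,0,0],0.088]
    - [[0,0,0.117],[0,0,0],0.088]
    - [[0,0,0],[0,0,0],0.088]
    - [[0,0,0],[0,0,0],0.088]

```text
time_s: 11.1
ee_pos: [0.4918, -0.2243, 0.2884]
tool_rot: [[0.995, 0.102, -0.002], [0.102, -0.995, 0.001], [-0.002, -0.001, -1.0]]
ft_force: [-0.4, -0.2, -0.4]
opening: 0.0878
finger_force: 0.0
```

```bash
cat > f.py <<'E'
from h import *
import sys
from scipy.optimize import least_squares
np.set_printoptions(precision=4,suppress=True)
im,d,P,s=wcloud();cv2.imwrite('pics/%s.png'%sys.argv[1],im[:,:,::-1]);np.save(sys.argv[1]+'.npy',P)
print(s['time_s'],s['ee_pos'],s['tool_rot'],s['joint_pos'])
I=im.astype(int)
c0=np.array([.53,-.29,.12])
b=(I[...,2]>1.6*I[...,0])&(I[...,2]>1.4*I[...,1])&(I[...,2]>40)&(np.linalg.norm(P-c0,axis=-1)<.1)
q=P[b];print('blue px',b.sum(),np.argwhere(b).mean(0),q.mean(0),q.min(0),q.max(0))
# board plane: aluminium, RANSAC-ish: points near with slope normal 30deg
m=(np.linalg.norm(P[...,:2]-[.56,-.24],axis=-1)<.13)&(P[...,2]>.05)&(P[...,2]<.125)&~b
p=P[m];rng=np.random.default_rng(0);best=(0,)
for _ in range(4000):
    a=p[rng.choice(len(p),3)];n=np.cross(a[1]-a[0],a[2]-a[0]);L=np.linalg.norm(n)
    if L<1e-5: continue
    n/=L;n*=np.sign(n[2])
    if abs(n[2]-.866)>.06: continue
    k=abs((p-a[0])@n)<.0015
    if k.sum()>best[0]:best=(k.sum(),k)
k=best[1];c=p[k].mean(0);n=np.linalg.svd(p[k]-c,full_matrices=False)[2][2];n*=np.sign(n[2])
print('board',best[0],c,'normal',n,'tilt',np.degrees(np.arccos(n[2])),'lean az',np.degrees(np.arctan2(n[1],n[0])))
e1=np.cross(n,[0,0,1]);e1/=np.linalg.norm(e1);e2=np.cross(n,e1)
print('rect in plane',cv2.minAreaRect((np.c_[p[k]@e1,p[k]@e2]*1000).astype(np.float32)), 'e1',e1)
# blue cup: coordinates along board frame
h=(q-c)@n;print('h pct',np.percentile(h,[0,2,10,50,90,98,100]))
u=np.c_[(q-c)@e1,(q-c)@e2]
for lo in np.arange(0,.05,.006):
    kk=(h>lo)&(h<lo+.006)
    if kk.sum()>30: print(round(lo,3),kk.sum(),cv2.minEnclosingCircle((u[kk]*1000).astype(np.float32)))
k=h>h.max()-.003
# cylinder fit on all cup points with inner/outer radius robust: axis free
out=q[(h>.008)]
def res(x):
    a=n+x[2]*e1+x[3]*e2;a/=np.linalg.norm(a)
    w=out-(c+x[0]*e1+x[1]*e2);rr=np.linalg.norm(w-np.outer(w@a,a),axis=1)
    d1=rr-.028;d2=rr-x[4];return np.where(abs(d1)<abs(d2),d1,d2)
x0=u[h>.008].mean(0);f=least_squares(res,[*x0,0,0,.0255],loss='soft_l1',f_scale=.001)
a=n+f.x[2]*e1+f.x[3]*e2;a/=np.linalg.norm(a);o=c+f.x[0]*e1+f.x[1]*e2
w=(q-o)@a;top=np.percentile(w,99.5);T=o+top*a
print('fit',f.x,'rms',np.sqrt(np.mean(res(f.x)**2)),'axis',a,'top centre',T,'cup mid',T-.019*a,'mid',T-.048*a, 'top h',(T-c)@n)
E
python3 f.py w4
```

```text
11.1 [ 0.4918 -0.2243  0.2884] [[ 0.9948  0.1021 -0.0019]
 [ 0.1021 -0.9948  0.0006]
 [-0.0018 -0.0008 -1.    ]] [ 28.3462  17.5579 -10.6361 101.1182   3.6222  61.7698 -67.669 ]
blue px 3955 [183.5464 390.7879] [ 0.527  -0.2934  0.1079] [ 0.4911 -0.3278  0.0649] [ 0.5612 -0.2634  0.1429]
board 14005 [ 0.5613 -0.241   0.0986] normal [-0.4936  0.0662  0.8672] tilt 29.868448346054763 lean az 172.35670751027703
rect in plane ((-169.4652557373047, -543.8307495117188), (110.65687561035156, 210.84109497070312), 89.88502502441406) e1 [ 0.133   0.9911 -0.    ]
h pct [-0.0181 -0.0095 -0.0003  0.023   0.0421  0.0436  0.045 ]
0.0 383 ((-54.930320739746094, 15.827340126037598), 27.468219757080078)
0.006 398 ((-55.01216506958008, 15.357990264892578), 27.888113021850586)
0.012 415 ((-55.20344543457031, 15.339881896972656), 28.093538284301758)
0.018 443 ((-54.58662033081055, 15.430529594421387), 28.212806701660156)
0.024 469 ((-55.23269271850586, 15.107845306396484), 28.254514694213867)
0.03 499 ((-54.86905288696289, 15.018096923828125), 28.100418090820312)
0.036 527 ((-54.864410400390625, 15.499993324279785), 28.600208282470703)
0.042 408 ((-54.554046630859375, 15.181073188781738), 28.593868255615234)
fit [-0.0551  0.0166 -0.0015 -0.0229  0.026 ] rms 0.0004523607064937211 axis [-0.474   0.0621  0.8783] top centre [ 0.5188 -0.291   0.129 ] cup mid [ 0.5278 -0.2922  0.1123] mid [ 0.5415 -0.294   0.0868] top h 0.044059005079667465
```

View pics/w4.png

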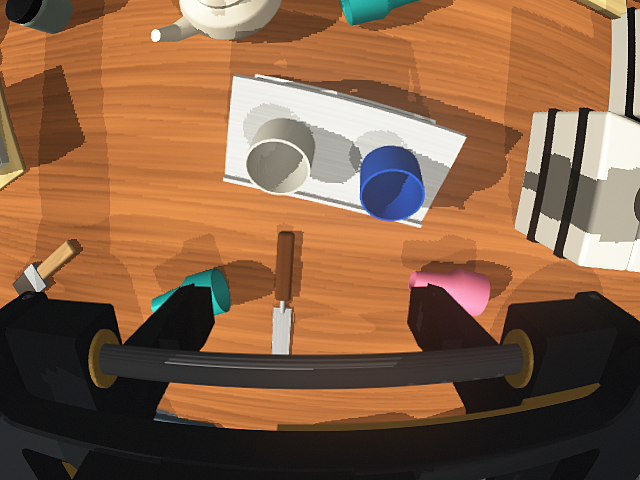

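The wrist picture shows the blue funnel at (391,184) and the white one at (281,155). The cylinder fit gives a radius of 28 mm and a lean of about 29.5°, and the cup's top is consistent with 0.14 m. I'll turn the tool onto that axis.

Emit:
servo_tool:
  steps:
    - [[0,0,0.118],[0,0,0],0.088]
    - [[0,0,0.118],[0,0,0],0.088]
    - [[0,0.128,0],[0,0,0],0.088]
    - [[0,0.128,0],[0,0,0],0.088]
    - [[0,0.128,0],[0,0,0],0.088]
    - [[0,0.128,0],[0,0,0],0.088]
    - [[0,0,0],[0,0,0],0.088]
    - [[0,0,0],[0,0,0],0.088]

```text
time_s: 11.95
ee_pos: [0.4921, -0.2247, 0.2895]
tool_rot: [[0.865, -0.136, 0.483], [-0.119, -0.991, -0.067], [0.488, 0.0, -0.873]]
ft_force: [0.1, -0.1, 1.0]
opening: 0.0879
finger_force: 0.0
```

```bash
cat > go.py <<'E'
from h import *
import sys
from scipy.spatial.transform import Rotation as Ro
np.set_printoptions(precision=4,suppress=True)
s=r.get_state();R=np.array(s['tool_rot']);t=np.array(eval(sys.argv[1]))
print(s['time_s'],s['ee_pos'],R[:,2],s['joint_pos'],'shift in tool axes',(t-s['ee_pos'])@R)
if len(sys.argv)>2:
    z=np.array(eval(sys.argv[2]));z=z/np.linalg.norm(z);zt=R.T@z;ax=np.cross([0,0,1],zt);print('turn',ax)
E
python3 go.py '(.4966,-.2878,.1692)' '(.487,-.065,-.871)'
```

```text
11.95 [ 0.4921 -0.2247  0.2895] [ 0.4832 -0.0665 -0.873 ] [ 36.6682   4.8201 -12.5456 123.3245 -16.8064  24.7703 -59.81  ] shift in tool axes [-0.0473  0.0619  0.1114]
turn [ 0.002  0.004 -0.   ]
```

Emit:
servo_tool:
  steps:
    - [[0,0,0],[-0.0158,0.0206,0],0.088]
    - [[0,0,0],[-0.0158,0.0206,0],0.088]
    - [[0,0,0],[-0.0157,0.0207,0],0.088]
    - [[0,0,0],[0,0,0.037],0.088]
    - [[0,0,0],[0,0,0.037],0.088]
    - [[0,0,0],[0,0,0.037],0.088]
    - [[0,0,0],[0,0,0],0.088]
    - [[0,0,0],[0,0,0],0.088]

```text
time_s: 12.75
ee_pos: [0.4986, -0.2876, 0.1697]
tool_rot: [[0.864, -0.135, 0.486], [-0.118, -0.991, -0.065], [0.49, -0.001, -0.872]]
ft_force: [0.1, 0.5, 1.3]
opening: 0.0882
finger_force: 0.0
```

```bash
python3 go.py '(.5356,-.2930,.0995)' '(.487,-.065,-.871)'; sed -i 's/^b=(I/m0=1;b=(I/' f.py; python3 f.py w5 | tail -3
```

```text
12.75 [ 0.4986 -0.2876  0.1697] [ 0.4856 -0.0653 -0.8718] [ 42.7733  20.7587 -12.4589 124.3474 -41.4197  11.1306 -26.4786] shift in tool axes [-0.0018  0.0005  0.0795]
turn [ 0.0004  0.0016 -0.    ]
0.036 772 ((-36.363990783691406, 14.028473854064941), 28.337963104248047)
0.042 996 ((-36.31338882446289, 14.06641674041748), 28.24307632446289)
fit [-0.0365  0.0127 -0.0012  0.0228  0.0266] rms 0.0004494507977646153 axis [-0.5138  0.0676  0.8553] top centre [ 0.5187 -0.2911  0.1297] cup mid [ 0.5285 -0.2924  0.1134] mid [ 0.5434 -0.2944  0.0886] top h 0.044711014432873245
```

Joint 6 is nearly at its lower limit at this tilt. The cup's axis lies in the plane of the pads, so I can grip it with half the tilt (15°) and be tilted 15° the other way at the gate.

Emit:
servo_tool:
  steps:
    - [[0,0,0],[0,0,-0.02],0.088]
    - [[0,-0.06,0],[0,0,-0.01],0.088]
    - [[0,-0.06,0],[0,0,0],0.088]
    - [[0,-0.06,0],[0,0,0],0.088]
    - [[0,-0.07,0],[0,0,0],0.088]
    - [[0,0,0],[0,0,0],0.088]
    - [[0,0,0],[0,0,0],0.088]

```text
time_s: 13.5
ee_pos: [0.4829, -0.286, 0.1971]
tool_rot: [[0.956, -0.136, 0.26], [-0.131, -0.991, -0.037], [0.262, 0.001, -0.965]]
ft_force: [0.0, 0.0, -0.0]
opening: 0.0879
finger_force: 0.0
```

```bash
python3 go.py '(.5309,-.2925,.0989)' '(.2565,-.0342,-.9659)'
```

```text
13.5 [ 0.4829 -0.286   0.1971] [ 0.2598 -0.0368 -0.965 ] [ 19.5668  18.8883  11.5989 116.2109 -17.7698  32.2866 -53.7439] shift in tool axes [ 0.021  -0.0002  0.1075]
turn [ 0.0021 -0.0038  0.    ]
```

Emit:
servo_tool:
  steps:
    - [[0,0,0],[0.021,0,0],0.088]
    - [[0,0,0],[0,0,0.025],0.088]
    - [[0,0,0],[0,0,0.025],0.088]
    - [[0,0,0],[0,0,0.01],0.088]
    - [[0,0,0],[0,0,0],0.088]
    - [[0,0,0],[0,0,0],0.088]

```text
time_s: 14.1
ee_pos: [0.5174, -0.2912, 0.1439]
tool_rot: [[0.956, -0.138, 0.257], [-0.133, -0.99, -0.036], [0.26, 0.0, -0.966]]
ft_force: [0.3, -0.6, -0.1]
opening: 0.0877
finger_force: 0.0
```

```bash
python3 go.py '(.5309,-.2925,.0989)' '(.2565,-.0342,-.9659)'
```

```text
14.1 [ 0.5174 -0.2912  0.1439] [ 0.2573 -0.0359 -0.9657] [ 20.4484  26.5738   9.2773 113.6272 -20.5929  27.3693 -52.385 ] shift in tool axes [ 0.0014 -0.0006  0.047 ]
turn [ 0.0016 -0.001   0.    ]
```

Emit:
servo_tool:
  steps:
    - [[0,0,0],[0.0014,-0.0006,0.015],0.088]
    - [[0,0,0],[0,0,0.016],0.088]
    - [[0,0,0],[0,0,0.011],0.088]
    - [[0,0,0],[0,0,0.005],0.088]
    - [[0,0,0],[0,0,0],0.08]
    - [[0,0,0],[0,0,0],0.068]
    - [[0,0,0],[0,0,0],0.06]
    - [[0,0,0],[0,0,0],0.05]
    - [[0,0,0],[0,0,0],0.045]
    - [[0,0,0],[0,0,0],0.045]
    - [[0,0,0],[0,0,0],0.045]
    - [[0,0,0],[0,0,0],0.045]
  grip_force: 15

```text
time_s: 15.3
ee_pos: [0.5315, -0.2921, 0.0984]
tool_rot: [[0.957, -0.137, 0.257], [-0.132, -0.991, -0.036], [0.26, 0.0, -0.966]]
ft_force: [-0.6, -0.2, 3.0]
opening: 0.0553
finger_force: 15.0
```

Run:
```python
from h import *
np.set_printoptions(precision=4,suppress=True)
s=r.get_state();R=np.array(s['tool_rot']);a=np.array([-.493,.066,.867]);print(s['joint_pos'],R,'axis in tool',a@R,'60mm',.06*a@R)
```

```text
[ 21.8249  31.9058   6.8774 112.8409 -22.6359  22.7252 -50.6818] [[ 0.9566 -0.1369  0.2571]
 [-0.1321 -0.9906 -0.0358]
 [ 0.2596  0.0002 -0.9657]] axis in tool [-0.2553  0.0023 -0.9664] 60mm [-0.0153  0.0001 -0.058 ]
```

Emit:
servo_tool:
  steps:
    - [[0,0,0],[-0.0013,0,-0.0048],0.045]
    - [[0,0,0],[-0.0026,0,-0.0097],0.045]
    - [[0,0,0],[-0.0026,0,-0.0097],0.045]
    - [[0,0,0],[-0.0026,0,-0.0097],0.045]
    - [[0,0,0],[-0.0026,0,-0.0097],0.045]
    - [[0,0,0],[-0.0026,0,-0.0097],0.045]
    - [[0,0,0],[-0.0026,0,-0.0097],0.045]
    - [[0,0,0],[-0.0026,0,-0.0097],0.045]
    - [[0,0,0],[-0.0026,0,-0.0097],0.045]
    - [[0,0,0],[-0.0026,0,-0.0097],0.045]
    - [[0,0,0],[0,0,0],0.045]

```text
time_s: 16.4
ee_pos: [0.484, -0.2858, 0.182]
tool_rot: [[0.956, -0.137, 0.258], [-0.132, -0.991, -0.036], [0.261, 0.001, -0.965]]
ft_force: [0.6, -0.1, -1.1]
opening: 0.0556
finger_force: 15.0
```

Emit:
servo_tool:
  steps:
    - [[0,0,0],[0.0086,0,-0.0322],0.045]
    - [[0,0,0],[0.0086,0,-0.0322],0.045]
    - [[0,0,0],[0.0086,0,-0.0322],0.045]
    - [[0,-0.103,0],[0,0,0],0.045]
    - [[0,-0.103,0],[0,0,0],0.045]
    - [[0,-0.103,0],[0,0,0],0.045]
    - [[0,-0.103,0],[0,0,0],0.045]
    - [[0,-0.103,0],[0,0,0],0.045]
    - [[0,0,0],[0,0,0],0.045]
    - [[0,0,0],[0,0,0],0.045]

```text
time_s: 17.4
ee_pos: [0.484, -0.2854, 0.2798]
tool_rot: [[0.959, -0.136, -0.247], [-0.132, -0.991, 0.034], [-0.25, 0.0, -0.968]]
ft_force: [0.4, 0.5, -0.6]
opening: 0.0556
finger_force: 15.0
```

```bash
cat > ax.py <<'E'
from h import *
import sys
from scipy.optimize import least_squares
np.set_printoptions(precision=4,suppress=True)
def blue(im,P,c,rad=.1):
    I=im.astype(int);b=(I[...,2]>1.6*I[...,0])&(I[...,2]>1.4*I[...,1])&(I[...,2]>40)&(np.linalg.norm(P-c,axis=-1)<rad)
    b=cv2.erode(b.astype(np.uint8),np.ones((3,3)))>0;return P[b]
def prof(w):  # outer radius vs height above mid
    return np.interp(w,[-.048,-.002,.010,.048],[.0125,.019,.028,.028])
s=r.get_state();R=np.array(s['tool_rot']);G=s['ee_pos']-.019*R[:,2]
print(s['time_s'],s['ee_pos'],R[:,2],'yaw',np.degrees(np.arctan2(R[1,0],R[0,0])),s['joint_pos'],s['ft_force'])
D={}
im,d,P,_=wcloud();D['wrist']=blue(im,P,G)
cv2.imwrite('pics/ax_%s.png'%sys.argv[1],im[:,:,::-1])
for c in('scene','side'):
    im,d=snap(c,'ax_%s_%s.png'%(c,sys.argv[1]));D[c]=blue(im,cloud(c,d),G)
c0=np.linalg.norm
for n,q in list(D.items()):
    print(n,len(q),q.min(0) if len(q) else '',q.max(0) if len(q) else '')
def fit(names):
    q=np.concatenate([D[n] for n in names])
    def res(x):
        a=np.array([x[0],x[1],1]);a/=c0(a);o=G+[x[2],x[3],x[4]]
        w=(q-o);h=w@a;rr=c0(w-np.outer(h,a),axis=1)
        d1=rr-prof(h);d2=np.where(h>.01,rr-.0262,9)
        e=np.where(abs(d1)<abs(d2),d1,d2);return np.r_[e,(np.maximum(h-.048,0)+np.minimum(h+.048,0))]
    f=least_squares(res,[0,0,0,0,-.034],loss='soft_l1',f_scale=.001);x=f.x
    a=np.array([x[0],x[1],1]);a/=c0(a);m=G+x[2:5]
    print(names,'axis',a,'mid',m,'tip',m-.048*a,'rms',np.sqrt(np.mean(res(x)**2)),'axis in tool',a@R)
for n in (['wrist'],['scene'],['side'],['scene','side']):
    if sum(len(D[k]) for k in n)>80: fit(n)
E
python3 ax.py a
```

```text
17.4 [ 0.484  -0.2854  0.2798] [-0.2472  0.034  -0.9684] yaw -7.844107969809027 [ 11.7245  28.5321  17.1417  89.0417  -3.2736  77.19   -68.8799] [ 0.3622  0.4936 -0.6024]
wrist 14736 [ 0.4597 -0.3141  0.2173] [ 0.5166 -0.2587  0.3129]
scene 607 [ 0.455  -0.3139  0.2204] [ 0.519  -0.2628  0.312 ]
side 512 [ 0.4551 -0.3145  0.2178] [ 0.5112 -0.2549  0.3123]
['wrist'] axis [ 0.0316 -0.0063  0.9995] mid [ 0.4882 -0.2865  0.2654] tip [ 0.4866 -0.2862  0.2174] rms 0.0004326009648201106 axis in tool [-0.2183  0.002  -0.9759]
['scene'] axis [ 0.0267 -0.0034  0.9996] mid [ 0.4878 -0.2873  0.2643] tip [ 0.4865 -0.2871  0.2163] rms 0.0008555165008717919 axis in tool [-0.2234 -0.0003 -0.9747]
['side'] axis [-0.0019  0.0148  0.9999] mid [ 0.486  -0.2852  0.2642] tip [ 0.4861 -0.2859  0.2162] rms 0.0010906989272997623 axis in tool [-0.2533 -0.0144 -0.9673]
['scene', 'side'] axis [0.0162 0.0129 0.9998] mid [ 0.487  -0.2857  0.2628] tip [ 0.4863 -0.2863  0.2148] rms 0.001179416637240456 axis in tool [-0.2357 -0.0149 -0.9717]
```

Emit:
servo_tool:
  steps:
    - [[0,0.028,0],[0,-0.015,0],0.045]
    - [[0,0,0],[0,-0.025,0],0.045]
    - [[0,0,0],[-0.0008,-0.0345,0.0002],0.045]
    - [[0,0,0],[-0.0008,-0.0345,0.0002],0.045]
    - [[0,0,0],[-0.0008,-0.0345,0.0002],0.045]
    - [[0,0,0],[-0.0008,-0.0345,0.0002],0.045]
    - [[0,0,0],[-0.0008,-0.0345,0.0002],0.045]
    - [[0,0,0],[-0.0008,-0.0345,0.0002],0.045]
    - [[0,0,0],[-0.0008,-0.0345,0.0002],0.045]
    - [[0,0,0],[-0.0008,-0.0345,0.0002],0.045]
    - [[0,0,0],[-0.0008,-0.0345,0.0002],0.045]
    - [[0,0,0],[-0.0008,-0.0345,0.0002],0.045]
    - [[0,0,0],[-0.0008,-0.0345,0.0002],0.045]
    - [[0,0,0],[-0.0008,-0.0345,0.0002],0.045]
    - [[0,0,0],[-0.0008,-0.0345,0.0002],0.045]
    - [[0,0,0],[-0.0008,-0.0345,0.0002],0.045]
    - [[0,0,0],[0,-0.025,0],0.045]
    - [[0,0,0],[0,-0.0169,0],0.045]
    - [[0,0,0],[0,0,0],0.045]
    - [[0,0,0],[0,0,0],0.045]

```text
time_s: 19.55
ee_pos: [0.55, 0.2742, 0.2806]
tool_rot: [[0.966, -0.138, -0.22], [-0.135, -0.99, 0.03], [-0.222, 0.001, -0.975]]
ft_force: [-0.5, -0.4, -0.9]
opening: 0.0554
finger_force: 15.0
```

```bash
python3 ax.py b
```

```text
19.55 [0.55   0.2742 0.2806] [-0.2204  0.0298 -0.9749] yaw -7.941843109063367 [ -29.6833   31.7205    4.3581   81.8734   -9.5629   77.4653 -120.7155] [-0.5338 -0.4025 -0.9288]
wrist 13836 [0.5252 0.2457 0.2233] [0.5821 0.3007 0.314 ]
scene 475 [0.5245 0.2427 0.222 ] [0.5852 0.2997 0.3127]
side 1035 [0.5223 0.2468 0.2185] [0.582  0.3014 0.3122]
['wrist'] axis [-0.0186  0.0318  0.9993] mid [0.5553 0.2718 0.2657] tip [0.5562 0.2703 0.2177] rms 0.0004174866501868345 axis in tool [-0.2446 -0.028  -0.9692]
['scene'] axis [-0.0128 -0.0085  0.9999] mid [0.5549 0.2718 0.2654] tip [0.5555 0.2722 0.2174] rms 0.0009578486394637201 axis in tool [-0.2336  0.0111 -0.9723]
['side'] axis [-0.0257  0.0078  0.9996] mid [0.553  0.2737 0.2644] tip [0.5542 0.2733 0.2164] rms 0.0005873024545593516 axis in tool [-0.2482 -0.0032 -0.9687]
['scene', 'side'] axis [-0.0201  0.006   0.9998] mid [0.5535 0.2731 0.263 ] tip [0.5545 0.2728 0.215 ] rms 0.0009867258474886172 axis in tool [-0.2426 -0.0022 -0.9701]
```

View pics/ax_b.png

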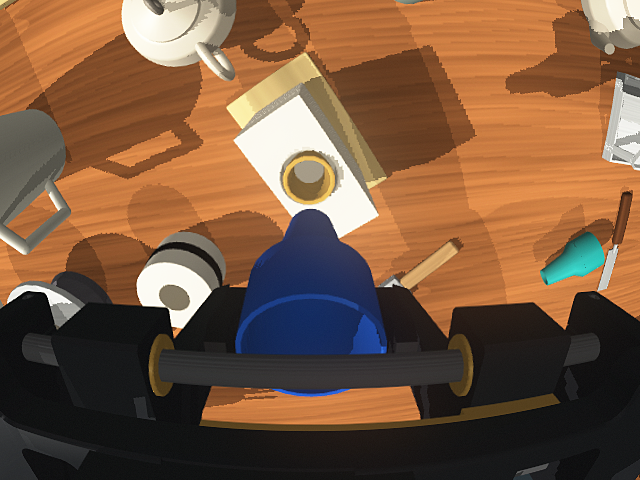

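The wrist picture shows the stem tip at (311,215) and the cup centred at column 311, so the axis lies in the tool's xz plane, as parallel pads require. The bush is at (309,178). I'll refit the axis with that constraint.

```bash
cat > ax2.py <<'E'
import sys,io,contextlib
with contextlib.redirect_stdout(io.StringIO()): exec(open('ax.py').read())
print(s['time_s'],s['ee_pos'],s['ft_force'],s['finger_force'],s['opening'])
def fit2(names):
    T=[(D[n]-G)@R for n in names]
    def res(x):
        a=np.array([np.sin(x[0]),0,-np.cos(x[0])]);E=[]
        for i,t in enumerate(T):
            o=x[1+3*i:4+3*i];w=t-o;h=w@a;rr=c0(w-np.outer(h,a),axis=1)
            d1=rr-prof(h);d2=np.where(h>.01,rr-.0262,9);e=np.where(abs(d1)<abs(d2),d1,d2)
            e[(h>-.004)&(h<.012)]=0
            e+=np.maximum(h-.048,0)*3+np.minimum(h+.048,0)*3
            E.append(np.sqrt(2000/len(t))*np.sign(e)*np.sqrt(2*(np.sqrt(1+(e/.001)**2)-1))*.001)
        return np.concatenate(E)
    x=least_squares(res,[-.235]+[0,0,.034]*len(T)).x
    a=R@[np.sin(x[0]),0,-np.cos(x[0])];z=np.degrees(np.arctan2(R[0,2],-R[2,2]))
    print(names,'x0',x[0],'axis',a)
    for i,n in enumerate(names):
        m=G+R@x[1+3*i:4+3*i];print('   ',n,'mid',m,'tip',m-.048*a,'tool off',x[1+3*i:4+3*i])
for n in (['wrist'],['scene'],['side'],['wrist','scene','side']): fit2(n)
E
python3 ax2.py c
python3 - <<'E'
from h import *
np.set_printoptions(precision=4,suppress=True)
im,d,P,s=wcloud()
q,rc=rectz(P,.1253,(.553,.275),.09,.003);print(len(q),np.median(q[:,2]),rc)
I=im.astype(int);m=(np.hypot(P[...,0]-.5525,P[...,1]-.2745)<.026)&(P[...,2]>.1285)&(P[...,2]<.135)
b=P[m];print('bush',len(b),np.percentile(b[:,2],[5,50,95]))
from scipy.optimize import least_squares
f=least_squares(lambda x:np.maximum(np.hypot(*(b[:,:2]-x).T)-.021,0)+np.minimum(np.hypot(*(b[:,:2]-x).T)-.017,0),[.5525,.2745]);print(f.x)
for c in('scene','side'):
    im,d=snap(c);p=cloud(c,d)
    q,rc=rectz(p,.1253,(.553,.275),.09,.005);print(c,len(q),rc)
E
```

```text
19.7 [0.5502 0.2738 0.2806] [-0.0392  0.3869 -1.3459] 14.99966754578054 0.055678550581761535
['wrist'] x0 -0.2477000206422116 axis [-0.0229  0.0041  0.9997]
    wrist mid [0.5555 0.272  0.2682] tip [0.5566 0.2718 0.2202] tool off [0.0081 0.001  0.0299]
['scene'] x0 -0.22399755649881437 axis [0.0006 0.0008 1.    ]
    scene mid [0.5544 0.2722 0.2663] tip [0.5543 0.2721 0.2183] tool off [0.0074 0.001  0.032 ]
['side'] x0 -0.2547452081051232 axis [-0.0298  0.0051  0.9995]
    side mid [0.5528 0.2747 0.2655] tip [0.5542 0.2745 0.2175] tool off [ 0.0058 -0.0013  0.0332]
['wrist', 'scene', 'side'] x0 -0.2428687891433864 axis [-0.0181  0.0034  0.9998]
    wrist mid [0.5537 0.2726 0.2701] tip [0.5546 0.2725 0.2221] tool off [0.0059 0.0006 0.0284]
    scene mid [0.5547 0.2721 0.2688] tip [0.5556 0.272  0.2208] tool off [0.0073 0.001  0.0295]
    side mid [0.5525 0.2747 0.2665] tip [0.5534 0.2746 0.2185] tool off [ 0.0053 -0.0013  0.0323]
7336 0.12536276357824072 ((552.06201171875, 274.807373046875), (121.1653060913086, 63.11947250366211), 25.704599380493164)
bush 769 [0.1295 0.1312 0.1325]
[0.5526 0.2748]
scene 472 ((554.1934204101562, 273.24505615234375), (121.47545623779297, 69.59326934814453), 25.348529815673828)
side 1145 ((552.3455200195312, 275.5134582519531), (122.8486328125, 67.14542388916016), 25.64902114868164)
```

Emit:
servo_tool:
  steps:
    - [[0,-0.018,0],[-0.0008,-0.0014,0.0002],0.045]
    - [[0,0,0],[0.0046,0,0.0189],0.045]
    - [[0,0,0],[0.0046,0,0.0189],0.045]
    - [[0,0,0],[0.0046,0,0.0189],0.045]
    - [[0,0,0],[0.0046,0,0.0189],0.045]
    - [[0,0,0],[0,0,0],0.045]
    - [[0,0,0],[0,0,0],0.045]

```text
time_s: 20.7
ee_pos: [0.5489, 0.2774, 0.2028]
tool_rot: [[0.961, -0.137, -0.239], [-0.133, -0.991, 0.033], [-0.241, 0.0, -0.97]]
ft_force: [0.7, 0.1, -0.9]
opening: 0.0555
finger_force: 15.0
```

```bash
python3 ax2.py d
python3 - <<'E'
import cv2
a=cv2.imread('pics/ax_d.png')[60:420,140:500];b=cv2.imread('pics/ax_side_d.png')[180:340,140:300];c=cv2.imread('pics/ax_scene_d.png')[130:290,330:490]
f=lambda x:cv2.resize(x,(300,300),interpolation=cv2.INTER_NEAREST)
cv2.imwrite('pics/m_d.png',cv2.hconcat([cv2.resize(a,(200,300))*0+0 if 0 else f(b),f(c)]))
E
```

```text
20.7 [0.5489 0.2774 0.2028] [ 0.6761  0.0944 -0.9092] 14.999775099568069 0.05550432515295241
['wrist'] x0 -0.2469535140821775 axis [-0.0032  0.0006  1.    ]
    wrist mid [0.5541 0.2763 0.1893] tip [0.5542 0.2762 0.1413] tool off [0.0084 0.0004 0.0308]
['scene'] x0 -0.21474559213691863 axis [ 0.0287 -0.0038  0.9996]
    scene mid [0.5533 0.2759 0.1887] tip [0.5519 0.2761 0.1407] tool off [0.0078 0.0009 0.0316]
['side'] x0 -0.24253973411406923 axis [ 0.0012 -0.      1.    ]
    side mid [0.5516 0.2782 0.1916] tip [0.5516 0.2782 0.1436] tool off [ 0.0053 -0.0012  0.0292]
['wrist', 'scene', 'side'] x0 -0.23286196173566842 axis [ 0.0108 -0.0013  0.9999]
    wrist mid [0.5536 0.2761 0.1869] tip [0.5531 0.2762 0.1389] tool off [0.0086 0.0007 0.0332]
    scene mid [0.5537 0.2759 0.1915] tip [0.5532 0.276  0.1435] tool off [0.0076 0.0008 0.0288]
    side mid [0.5516 0.2783 0.1917] tip [0.5511 0.2783 0.1437] tool off [ 0.0052 -0.0012  0.0292]
```

View pics/m_d.png

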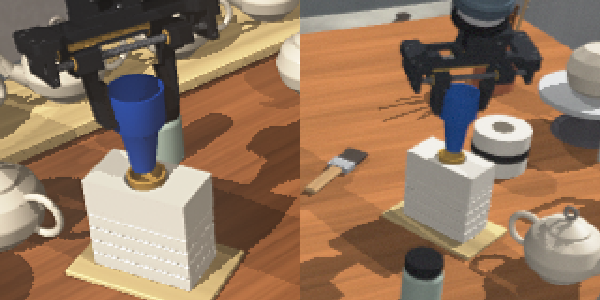

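The side and scene crops show the stem tip just above the bush, close to centre. The measurements say y is about 2 mm too high, so I'll correct that and go into the mouth.

Emit:
servo_tool:
  steps:
    - [[0,0,0],[0.0003,0.002,0],0.045]
    - [[0,0,0],[0.001,0,0.0039],0.045]
    - [[0,0,0],[0.001,0,0.0039],0.045]
    - [[0,0,0],[0.001,0,0.0039],0.045]
    - [[0,0,0],[0.001,0,0.0039],0.045]
    - [[0,0,0],[0,0,0],0.045]
    - [[0,0,0],[0,0,0],0.045]

```text
time_s: 21.55
ee_pos: [0.5489, 0.2753, 0.1862]
tool_rot: [[0.961, -0.137, -0.239], [-0.133, -0.991, 0.033], [-0.241, 0.0, -0.971]]
ft_force: [-0.3, 0.6, -0.8]
opening: 0.0558
finger_force: 15.0
```

```bash
python3 ax2.py e;python3 - <<'E'
from h import *
im=cv2.imread('pics/ax_e.png');print(im.shape)
cv2.imwrite('pics/m_e.png',cv2.resize(im[150:400,190:430],(720,560)) )
E
```

```text
21.55 [0.5489 0.2753 0.1862] [-0.2886  0.6319 -0.8361] 14.999759802594781 0.055769605957004316
['wrist'] x0 -0.24506434035399535 axis [-0.0017  0.0004  1.    ]
    wrist mid [0.5523 0.2742 0.1706] tip [0.5523 0.2742 0.1226] tool off [0.0072 0.0007 0.0333]
['scene'] x0 -0.2409079145902542 axis [ 0.0024 -0.0001  1.    ]
    scene mid [0.5539 0.2734 0.1766] tip [0.5537 0.2734 0.1286] tool off [0.0074 0.0012 0.0271]
['side'] x0 -0.24397889188741317 axis [-0.0006  0.0003  1.    ]
    side mid [0.551  0.276  0.1758] tip [0.551  0.276  0.1278] tool off [ 0.0045 -0.001   0.0286]
['wrist', 'scene', 'side'] x0 -0.24119854315672865 axis [ 0.0021 -0.0001  1.    ]
    wrist mid [0.5539 0.2738 0.1715] tip [0.5538 0.2738 0.1235] tool off [0.0085 0.0008 0.032 ]
    scene mid [0.5539 0.2734 0.1766] tip [0.5538 0.2734 0.1286] tool off [0.0074 0.0012 0.0271]
    side mid [0.551  0.276  0.1761] tip [0.5509 0.276  0.1281] tool off [ 0.0044 -0.0009  0.0284]
(480, 640, 3)
```

View pics/m_e.png

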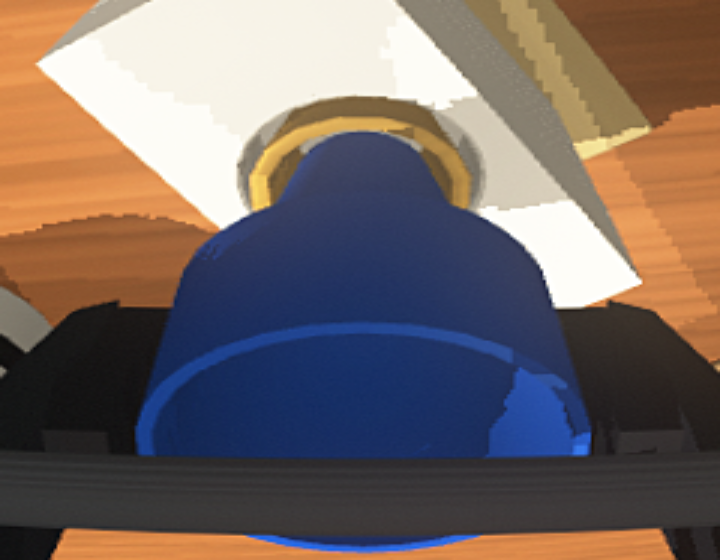

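The crop shows the stem inside the bush mouth, centred to about 1 mm, and all cameras agree the axis is upright. I'll ease the grip and lower slowly.

Emit:
servo_tool:
  steps:
    - [[0,0,0],[0.0005,0,0.0019],0.045]
    - [[0,0,0],[0.0005,0,0.0019],0.045]
    - [[0,0,0],[0.0005,0,0.0019],0.045]
    - [[0,0,0],[0.0005,0,0.0019],0.045]
    - [[0,0,0],[0.0005,0,0.0019],0.045]
    - [[0,0,0],[0.0005,0,0.0019],0.045]
    - [[0,0,0],[0.0005,0,0.0019],0.045]
    - [[0,0,0],[0,0,0],0.045]
    - [[0,0,0],[0,0,0],0.045]
  grip_force: 6

```text
time_s: 22.6
ee_pos: [0.5491, 0.2753, 0.1726]
tool_rot: [[0.961, -0.137, -0.238], [-0.133, -0.991, 0.033], [-0.241, -0.0, -0.971]]
ft_force: [-0.3, -0.2, -0.3]
opening: 0.0556
finger_force: 6.0
```

Emit:
servo_tool:
  steps:
    - [[0,0,0],[0.0002,0,0.001],0.045]
    - [[0,0,0],[0.0003,0,0.001],0.045]
    - [[0,0,0],[0.0002,0,0.001],0.045]
    - [[0,0,0],[0.0003,0,0.001],0.045]
    - [[0,0,0],[0,0,0],0.045]

```text
time_s: 23.1
ee_pos: [0.5491, 0.2752, 0.1683]
tool_rot: [[0.961, -0.137, -0.239], [-0.133, -0.991, 0.033], [-0.241, 0.0, -0.971]]
ft_force: [0.0, -0.5, -1.1]
opening: 0.0558
finger_force: 6.0
```

Emit:
servo_tool:
  steps:
    - [[0,0,0],[0.0002,0,0.001],0.045]
    - [[0,0,0],[0.0003,0,0.001],0.045]
    - [[0,0,0],[0.0002,0,0.001],0.045]
    - [[0,0,0],[0,0,0],0.045]

```text
time_s: 23.5
ee_pos: [0.5491, 0.2755, 0.1653]
tool_rot: [[0.962, -0.137, -0.238], [-0.133, -0.991, 0.033], [-0.241, -0.0, -0.971]]
ft_force: [-0.3, 1.0, -0.1]
opening: 0.0559
finger_force: 6.0
```

```bash
python3 ax2.py f
```

```text
23.5 [0.5491 0.2755 0.1653] [-0.2935  1.0408 -0.0936] 6.000753692351282 0.0559238933439614
['wrist'] x0 -0.24815084963584783 axis [-0.0051  0.0005  1.    ]
    wrist mid [0.5525 0.2743 0.1508] tip [0.5528 0.2743 0.1028] tool off [0.0069 0.0007 0.0322]
['scene'] x0 -0.21667900353501232 axis [ 0.026  -0.0038  0.9997]
    scene mid [0.553  0.2734 0.1498] tip [0.5517 0.2735 0.1018] tool off [0.0077 0.0016 0.0331]
['side'] x0 -0.24910763880083656 axis [-0.0061  0.0006  1.    ]
    side mid [0.5515 0.2757 0.1505] tip [0.5518 0.2757 0.1025] tool off [ 0.0058 -0.0006  0.0328]
['wrist', 'scene', 'side'] x0 -0.2376472137361414 axis [ 0.0053 -0.001   1.    ]
    wrist mid [0.554  0.2741 0.153 ] tip [0.5537 0.2742 0.105 ] tool off [0.0078 0.0007 0.0298]
    scene mid [0.5535 0.2733 0.1522] tip [0.5533 0.2734 0.1042] tool off [0.0077 0.0015 0.0306]
    side mid [0.5512 0.2758 0.1518] tip [0.551  0.2759 0.1038] tool off [ 0.0053 -0.0006  0.0316]
```

Emit:
servo_tool:
  steps:
    - [[0,0,0],[0.0001,0,0.0005],0.045]
    - [[0,0,0],[0.0001,0,0.0005],0.045]
    - [[0,0,0],[0,0,0],0.045]

```text
time_s: 23.95
ee_pos: [0.5492, 0.2755, 0.1646]
tool_rot: [[0.962, -0.137, -0.238], [-0.133, -0.991, 0.033], [-0.24, -0.0, -0.971]]
ft_force: [0.5, 0.9, 0.4]
opening: 0.0558
finger_force: 6.0
```

Emit:
servo_tool:
  steps:
    - [[0,0,0],[0.0001,0,0.0005],0.045]
    - [[0,0,0],[0,0,0],0.045]

```text
time_s: 24.15
ee_pos: [0.5492, 0.2755, 0.1643]
tool_rot: [[0.962, -0.137, -0.238], [-0.133, -0.991, 0.033], [-0.24, -0.001, -0.971]]
ft_force: [0.3, 1.4, 2.8]
opening: 0.0558
finger_force: 6.0
```

Contact on the −y side, about 2 mm early. I'll back off, shift 0.3 mm in +y and lower again.

Emit:
servo_tool:
  steps:
    - [[0,0,0],[-0.0003,0,-0.001],0.045]
    - [[0,0,0],[0,-0.0004,0],0.045]
    - [[0,0,0],[0.0001,0,0.0005],0.045]
    - [[0,0,0],[0.0001,0,0.0005],0.045]
    - [[0,0,0],[0,0,0],0.045]
    - [[0,0,0],[0,0,0],0.045]

```text
time_s: 24.75
ee_pos: [0.5491, 0.2755, 0.1643]
tool_rot: [[0.962, -0.137, -0.238], [-0.133, -0.991, 0.033], [-0.24, 0.0, -0.971]]
ft_force: [-0.4, 0.1, 4.3]
opening: 0.0559
finger_force: 6.0
```

Emit:
servo_tool:
  steps:
    - [[0,0,0],[-0.0001,0,-0.0004],0.045]
    - [[0,0,0],[0,0,0],0.045]
    - [[0,0,0],[0,0,0],0.045]

```text
time_s: 25.05
ee_pos: [0.5491, 0.2755, 0.1643]
tool_rot: [[0.962, -0.137, -0.238], [-0.133, -0.991, 0.033], [-0.241, 0.0, -0.971]]
ft_force: [1.2, -0.4, 2.9]
opening: 0.0559
finger_force: 6.0
```

```bash
python3 ax2.py g
```

```text
25.05 [0.5491 0.2755 0.1643] [ 1.1871 -0.394   2.9336] 5.999366382602602 0.05589957823207305
['wrist'] x0 -0.255677801065968 axis [-0.0126  0.002   0.9999]
    wrist mid [0.5527 0.2744 0.1539] tip [0.5533 0.2743 0.1059] tool off [0.0061 0.0007 0.0282]
['scene'] x0 -0.23652098067705565 axis [ 0.0064 -0.0006  1.    ]
    scene mid [0.5531 0.2735 0.1531] tip [0.5528 0.2735 0.1051] tool off [0.0068 0.0015 0.0288]
['side'] x0 -0.25191885107083245 axis [-0.0089  0.0015  1.    ]
    side mid [0.5513 0.2761 0.1512] tip [0.5518 0.276  0.1032] tool off [ 0.0053 -0.0009  0.0312]
['wrist', 'scene', 'side'] x0 -0.25492403644614525 axis [-0.0118  0.0019  0.9999]
    wrist mid [0.5544 0.2744 0.152 ] tip [0.555  0.2743 0.104 ] tool off [0.0083 0.0004 0.0296]
    scene mid [0.5535 0.2733 0.1555] tip [0.5541 0.2732 0.1075] tool off [0.0067 0.0016 0.0264]
    side mid [0.5514 0.2761 0.1504] tip [0.552  0.276  0.1024] tool off [ 0.0055 -0.0009  0.0319]
```

```bash
cat > rim.py <<'E'
import sys,io,contextlib
with contextlib.redirect_stdout(io.StringIO()): exec(open('ax.py').read())
print(s['time_s'],s['ee_pos'],s['ft_force'],s['ft_torque'])
for n,q in D.items():
    z=q[:,2];t=np.percentile(z,99.5);k=q[z>t-.0025]
    c,rad=cv2.minEnclosingCircle((k[:,:2]*1000).astype(np.float32))
    A=np.c_[k[:,:2]-k[:,:2].mean(0),np.ones(len(k))]
    print(n,'rim z',np.percentile(z,[97,99,99.5,100]),len(k),'circle',np.round(c,1),round(rad,1))
# rim plane from wrist: per-azimuth max z
q=D['wrist'];c=np.array([.5527,.2746]);az=np.degrees(np.arctan2(*(q[:,:2]-c).T[::-1]));rr=c0(q[:,:2]-c,axis=1)
R_=[]
for a in range(-180,180,20):
    k=(az>=a)&(az<a+20)&(rr>.024)
    if k.sum()>20: z=np.percentile(q[k,2],99);R_.append((a+10,z,rr[k&(q[:,2]>z-.002)].max(),k.sum()))
R_=np.array(R_);print(R_)
th=np.radians(R_[:,0]);print('plane',np.linalg.lstsq(np.c_[.028*np.cos(th),.028*np.sin(th),np.ones(len(th))],R_[:,1],rcond=None)[0])
E
python3 rim.py h
```

```text
25.2 [0.549  0.2756 0.1643] [ 0.6144 -0.2262  2.6431] [-0.1992 -0.1938  0.0082]
wrist rim z [0.1958 0.1962 0.1964 0.1969] 1666 circle [553.1 274.7] 28.5
scene rim z [0.1946 0.1956 0.1961 0.1968] 14 circle [568.2 267.9] 20.3
side rim z [0.1942 0.1953 0.1956 0.1969] 44 circle [547.6 276.2] 26.7
[[-170.        0.196     0.0281  628.    ]
 [-150.        0.1792    0.0271  633.    ]
 [-130.        0.1862    0.0269  578.    ]
 [-110.        0.1929    0.0263  298.    ]
 [ -90.        0.1962    0.0279  107.    ]
 [ -70.        0.1964    0.0281  380.    ]
 [ -50.        0.1963    0.0284  980.    ]
 [ -30.        0.1962    0.0285 1459.    ]
 [ -10.        0.1962    0.0289 1648.    ]
 [  10.        0.1963    0.0284 1465.    ]
 [  30.        0.1962    0.0284 1073.    ]
 [  50.        0.1966    0.0279  456.    ]
 [  70.        0.1966    0.0274  111.    ]
 [  90.        0.1962    0.0274  248.    ]
 [ 110.        0.1871    0.0264  510.    ]
 [ 130.        0.1802    0.0271  617.    ]
 [ 150.        0.1959    0.0282  609.    ]
 [ 170.        0.1961    0.028   621.    ]]
plane [ 0.1465 -0.0052  0.1932]
```

The rim is level all round at 0.196 m, against an expected 0.195 m nested, and centred to about 0.5 mm. So the funnel is seated apart from the grip's remaining bias. I'll unload it and then let go gently.

Emit:
servo_tool:
  steps:
    - [[0,0,0],[-0.0001,0,-0.0004],0.045]
    - [[0,0,0],[0,0,0],0.045]
    - [[0,0,0],[0,0,0],0.045]
  grip_force: 4

```text
time_s: 25.65
ee_pos: [0.5488, 0.2756, 0.1644]
tool_rot: [[0.961, -0.137, -0.239], [-0.133, -0.991, 0.033], [-0.241, 0.0, -0.971]]
ft_force: [0.9, -0.6, -2.1]
opening: 0.056
finger_force: 4.0
```

Emit:
servo_tool:
  steps:
    - [[0,0,0],[0,0,0],0.057]
    - [[0,0,0],[0,0,0],0.06]
    - [[0,0,0],[0,0,0],0.066]
    - [[0,0,0],[0,0,0],0.072]
    - [[0,0,0],[0,0,0],0.08]
    - [[0,0,0],[0,0,0],0.08]
    - [[0,0,0],[0,0,0],0.08]
  grip_force: 3

```text
time_s: 26.35
ee_pos: [0.549, 0.2757, 0.1648]
tool_rot: [[0.961, -0.137, -0.238], [-0.133, -0.991, 0.033], [-0.241, -0.0, -0.971]]
ft_force: [0.7, -0.6, -0.0]
opening: 0.0802
finger_force: 0.0
```

```bash
python3 rim.py i; python3 ax2.py j | head -8
```

```text
26.35 [0.549  0.2757 0.1648] [ 0.7463 -0.5798 -0.0003] [ 0.0729 -0.2312  0.0024]
wrist rim z [0.1959 0.1963 0.1965 0.1973] 1635 circle [552.7 273.9] 28.5
scene rim z [0.1941 0.1952 0.1959 0.1965] 15 circle [557.2 270.8] 26.6
side rim z [0.194  0.1948 0.195  0.1961] 47 circle [549.4 276.5] 27.5
[[-170.        0.1959    0.0285  625.    ]
 [-150.        0.1794    0.0272  632.    ]
 [-130.        0.1861    0.0269  598.    ]
 [-110.        0.1949    0.0268  299.    ]
 [ -90.        0.1965    0.0278  112.    ]
 [ -70.        0.1964    0.0282  307.    ]
 [ -50.        0.1966    0.0284  971.    ]
 [ -30.        0.1962    0.0286 1434.    ]
 [ -10.        0.1964    0.0287 1610.    ]
 [  10.        0.1963    0.0283 1468.    ]
 [  30.        0.1965    0.0281 1096.    ]
 [  50.        0.1966    0.028   489.    ]
 [  70.        0.1967    0.0272   93.    ]
 [  90.        0.1962    0.0272  244.    ]
 [ 110.        0.1875    0.0267  508.    ]
 [ 130.        0.1805    0.0266  642.    ]
 [ 150.        0.1959    0.0278  610.    ]
 [ 170.        0.1959    0.0278  625.    ]]
plane [ 0.1451 -0.0116  0.1934]
26.5 [0.549  0.2757 0.1648] [-0.4571 -0.9557 -0.0413] 0.0 0.07971052316205852
['wrist'] x0 -0.2645500970520678 axis [-0.0213  0.0029  0.9998]
    wrist mid [0.5529 0.2744 0.1532] tip [0.5539 0.2742 0.1052] tool off [0.0067 0.0008 0.0293]
['scene'] x0 -0.21085772606185185 axis [ 0.0319 -0.0044  0.9995]
    scene mid [0.5528 0.2737 0.1482] tip [0.5512 0.2739 0.1003] tool off [0.0079 0.0015 0.0341]
['side'] x0 -0.258520483839532 axis [-0.0153  0.0021  0.9999]
    side mid [0.5515 0.2762 0.1528] tip [0.5522 0.2761 0.1048] tool off [ 0.0052 -0.0008  0.03  ]
['wrist', 'scene', 'side'] x0 -0.24897090401410363 axis [-0.0059  0.0008  1.    ]
```

The rim is unchanged and level after release. I'll withdraw straight up.

Emit:
servo_tool:
  steps:
    - [[0,0,0],[0,0,0],0.088]
    - [[0,0,0],[0,0,0],0.088]
    - [[0,0,0],[-0.0024,0,-0.0097],0.088]
    - [[0,0,0],[-0.0048,0,-0.0194],0.088]
    - [[0,0,0],[-0.0072,0,-0.029],0.088]
    - [[0,0,0],[-0.0072,0,-0.029],0.088]
    - [[0,0,0],[-0.0072,0,-0.029],0.088]
    - [[0,0,0],[-0.0072,0,-0.029],0.088]
    - [[0,0,0],[0,0,0],0.088]
    - [[0,0,0],[0,0,0],0.088]
    - [[0,0,0],[0,0,0],0.088]

```text
time_s: 27.75
ee_pos: [0.5484, 0.2755, 0.3134]
tool_rot: [[0.961, -0.137, -0.24], [-0.133, -0.991, 0.032], [-0.242, 0.001, -0.97]]
ft_force: [1.4, 0.5, -0.4]
opening: 0.0878
finger_force: 0.0
```

```bash
sed -i 's/^s=r.get_state.*/&\nif len(sys.argv)>2: G=np.array([.5526,.2747,.185])/' ax.py; python3 rim.py k 1
python3 - <<'E'
import cv2
f=lambda x:cv2.resize(x,(400,400),interpolation=cv2.INTER_CUBIC)
b=cv2.imread('pics/ax_side_k.png')[180:340,140:300];c=cv2.imread('pics/ax_scene_k.png')[130:290,330:490]
cv2.imwrite('pics/m_k.png',cv2.hconcat([f(b),f(c)]))
E
```

```text
27.75 [0.5484 0.2755 0.3134] [ 1.3892  0.4726 -0.3769] [-0.0123 -0.1706 -0.0159]
wrist rim z [0.1959 0.1963 0.1966 0.1975] 389 circle [552.7 274.6] 27.8
scene rim z [0.1938 0.1952 0.1958 0.1969] 17 circle [557.9 272. ] 27.4
side rim z [0.1945 0.1953 0.1958 0.1971] 39 circle [549.1 276.4] 28.1
[[-170.        0.1961    0.0275  288.    ]
 [-150.        0.1959    0.0273  253.    ]
 [-130.        0.1963    0.0275  158.    ]
 [-110.        0.1964    0.027   101.    ]
 [ -90.        0.1969    0.0268   32.    ]
 [ -70.        0.1968    0.0277   30.    ]
 [ -50.        0.1964    0.0277  103.    ]
 [ -30.        0.1963    0.0278  144.    ]
 [ -10.        0.1966    0.027   107.    ]
 [  10.        0.1964    0.0272   49.    ]
 [  30.        0.1968    0.0277  136.    ]
 [  50.        0.1967    0.0278   56.    ]
 [  90.        0.1972    0.0269   28.    ]
 [ 110.        0.1961    0.0269  165.    ]
 [ 130.        0.1961    0.0275  237.    ]
 [ 150.        0.1964    0.0271  253.    ]
 [ 170.        0.1961    0.0278  295.    ]]
plane [0.0087 0.0018 0.1965]
```

View pics/m_k.png

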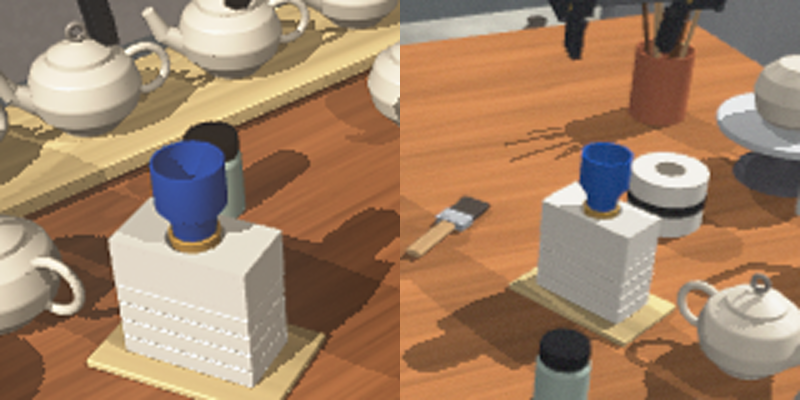

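The crops show the funnel upright in the gate at (188,190), the mould flush on the stack, and the gripper clear. Handing in.

```bash
python3 -c "
from rig import r
print(r.finish_job())"
```

```text
the job is handed in; nothing more can be done
None
```

Job handed in after about 28 s of robot time: the mould is home and level on the stack, and the blue funnel rests upright in its gate, released. Its rim measures about 1 mm higher than expected, within measuring error, and the last lowering pressed it briefly with about 5 N before I eased off.

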